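Unclip the charged battery pack, tray it, shut the bay

ROBOT

A 6-joint arm with a two-finger parallel gripper is mounted at the origin on a cart in front of the work surface, level with it; the furniture and walls round the work are solid. World frame = base frame: x ahead of the robot, y to its left, z up, the work surface at z = 0. Lengths are in mm, angles in rad, forces in N, time in s.
With the tool pointing down it reaches from about 350 to 775 mm from the base axis. Payload 7.3 kg.
Tool frame: the origin (TCP) lies at the very end of the fingers, on their centre line; the grasp point (between the pads) lies 19 mm behind it; z points along the fingers, y is the line along which they close (so a half turn about z gives the same grasp; the last joint's range is limited). The gripper opens to 92 mm and grips with 3 to 60 N. Pads are 19 mm wide; open, the fingers measure 130 mm over their backs; the gripper's body (75 mm by 190 mm) begins 47 mm behind the grasp point.
Start: joints at [-1.413, 0.342, 1.524, -0, 1.275, -0.146], TCP at [157.075, -500.971, 226.741] pointing down, gripper open.
Joint ranges: [-2.53, 2.53], [-0.77, 2.02], [0.04, 2.7], [-1, 4.14], [0.28, 2.66], [-3.11, 3.11]. Speed limits (rad/s): [2.57, 2.57, 3.14, 3.14, 3.14, 3.14].

INTERFACE

Orientations are given as [roll, pitch, yaw] about the fixed x, y, z axes, in that order (R = Rz(yaw) Ry(pitch) Rx(roll)).
In Python, from plant import bot gives the robot as it stands.
- The arm moves only by the tool jog_arm, never from a script. Its argument "targets" is a list of rows, each an object with "xyz": the shift along the tool's x, y, z as a fraction of full scale, a list of three; "spin": the turn about the tool's z as a fraction of full scale. In form: [{"xyz": [x, y, z], "spin": spin}, ...]. A call has exactly 10 rows; each row shifts and turns the commanded pose from where the row before left it, along the tool's axes as they then stand; what a row does not reach is not made up. Full scale, the value 1, is 80 mm for a shift and 0.1 rad for a turn. A row lasts 1/8 s, in which the tool goes at most 62.5 mm and 10.7 degrees, less where a joint would pass 70% of its speed; a pose out of reach is approached as far as the arm can. A call with a number of a shift or a turn outside -1 to 1 is refused whole. A call with a gripper value outside its range is refused whole. "gripper" is the opening in per cent of the stroke, from 0 (shut) to 100 (fully open), set as the call begins (left out, the last holds). The fingers move at their own pace and stop on an object; the grip force is fixed at half the most. Time passes only in rows, so rows that do not move let the fingers close, or fill a call up. It gives the time, the measured TCP pose, the force, the opening and the grip force at its end, in the units of the state.
- bot.get_obs(): the state, without advancing time (a new reading comes with each control period).
- bot.capture(name): name is "scene" or "top"; returns the picture (384x512x3 uint8, blue, green, red); there is no depth.
- bot.get_calibration(name): a dict with "vfov" (degrees; the focal length in pixels is half the picture's height over the tangent of half this angle, whatever the lens; pixels are square), "cx", "cy" (the principal point, pixels), "eye" and "rotation" of the camera in the world. Camera axes: x right, y down, z forward; pixel columns grow to the right and rows downward; lengths in mm; the calibration is good to about 2 mm. A picture is of the moment at which its call begins. get_calibration takes no time and is no camera call.
- bot.close_job(): hands the job in; it is judged then, once.
The state is a dict: "time": time; "joint_positions": joint angles; "dq": joint speeds; "tau": joint torques, N m; "tool_pos": TCP position; "tcp_rot": TCP orientation; "contact_force": force on the tool from outside, world axes, zero at the start; "moment": the same for the moment, N m; "grip_width": finger opening in mm; "finger_force": force on a finger pad.
Only numpy, scipy, OpenCV 4.12 (cv2) and the standard library are available. Lean on these libraries where they do the work, as an engineer would, in place of code of your own. Each camera call takes 0.05 s, during which the arm holds its last target. There are 200 camera calls.

TASK

The battery pack in the desk charger is charged. Press its ribbed release button down and, keeping it down, draw the pack straight out of the bay without forcing the catch; set the pack down flat, button side up, in the small empty steel tray (do not drop it), and swing the charger's flap shut over the empty bay. Leave the plaster roll, the bottles and the roll of tape where they stand.

Things in the scene. Friction and masses are not known exactly. Their poses are not given: they have to be found in the camera images.
- charger: White desk charger fixed to the table: 108 mm deep, 90 wide, 54 tall; one bay open at its front, 59 mm wide, 92 deep, with no floor (the pack slides on the table). Origin on the table under the middle of the mouth; +x runs into the bay, z up: the pack comes out along -x. A 10 mm thick bar, underside 32 mm up, crosses the top of the mouth; the pack's catch stands behind it.
- pack_center (a point): Centre, half-way up (15 mm above the underside), of the loose grey battery pack: 150 mm long (its x, running to the end in the bay), 56 wide, 30 tall, 0.2 to 0.45 kg. At the start it is clipped in, parallel to the charger: centre 10 mm inside the mouth, front 65 mm outside. It is clear of the bay once drawn out by 85 mm. Its sides are plain and can be gripped.
- pack_ridge (a point): Middle of the top rear edge of the pull ridge across the pack's front end: 12 mm thick, full width, its top 44 mm above the pack's underside and its rear face 63 mm ahead of the pack's centre.
- button_top (a point): Middle of the top of the black ribbed release button, 48 mm along x by 46 mm, on top of the pack between the pull ridge and the charger: 37 mm ahead of the pack's centre and 40 mm above its underside when not pressed. A fingertip pressed on it stands behind the ridge and can draw the pack out by the ridge.
- pack_button (a joint): Travel of the release button, m: 0 up, 0.009 fully pressed; its spring takes about 3 N to start and 6 N at full travel. Pressed 0.0075 or more, the catch drops below the charger's bar and the pack can slide out; let go, it springs up. Pulled without pressing, the pack stays locked.
- tray_floor (a point): Middle of the inner floor, 3 mm above the table, of the small, empty, shallow steel tray fixed to the table: 200 mm long (its x), 140 mm wide (y), inside 194 x 134 mm, rim 18 mm above the table.
- flap (a joint): Angle of the charger's thin grey flap, rad: 0 is shut, hanging down over the mouth of the bay; 1.57 level, pointing out of the charger; 3.14 straight up; 3.95 fully open, leaning back over the roof, as at the start. It swings freely: brought forward past straight up it falls shut by its own weight if the bay's mouth is clear.
- flap_edge (a point): Middle of the free edge of the flap, which is 54 mm wide and 46 mm from hinge to edge, 3 mm thick. The hinge axis is parallel to the charger's y, 53 mm above the table and 3 mm in front of the mouth.
- plaster_roll: Small roll of paper plaster, 45 x 33 x 38 mm, a bystander; origin at the middle of its underside.
- saline_bottle: Small white saline bottle, 46 mm wide and 139 mm tall, a bystander; origin at the middle of its underside.
- dropper_bottle: Small white dropper bottle, 37 mm wide and 146 mm tall, a bystander; origin at the middle of its underside.
- silk_tape: Roll of beige tape lying flat, 104 mm across and 25 mm high, a bystander; origin at the middle of its underside.
Mind the look-alikes: they are no part of the job. What is shaped like the part that bears pack_center but blue is not meant.

How it is judged:
By the outcome, as a careful person would: the job done as asked, in the order asked, and still so for the second after the job is handed in, with the robot touching nothing.
It also fails if it takes over 58 s, if anything falls off the work surface, if the arm or the gripper's body presses on something with over 40 N, if the wrist force passes 120 N, or if a joint passes its speed limit or range.

## Working session

There is one attempt and no reset: what is moved stays moved. The work goes in short steps, Python scripts to look and compute and a tool call to move; the robot and the scene stay as the last step left them, time stands still between calls to the robot, and variables do not carry over. Pictures are saved under pics/ and viewed, at most 10 in all, crops included, and the job is handed in when it is done.

Besides the shell and the picture viewer there is one more tool, called after "Call:" in YAML: its name, and indented under it one key for each argument. jog_arm: Moves the arm, as the interface text tells. Shift numbers are shares of 80 mm and turn numbers shares of 0.1 rad, none past 1 either way. Its arguments: {"type":"object","properties":{"targets":{"type":"array","items":{"type":"object","properties":{"xyz":{"type":"array","items":{"type":"number"}},"spin":{"type":"number"}}}},"gripper":{"type":"number"}},"required":["targets"]}

```bash
mkdir -p pics; ls
python3 - <<'E'
from plant import bot
import cv2
o=bot.get_obs(); print(o)
for n in("scene","top"):
    cv2.imwrite(f"pics/{n}0.png",bot.capture(n)); print(n,bot.get_calibration(n))
E
```

```text
pics
{'time': 0.0, 'joint_positions': array([-1.41302008e+00,  3.42725051e-01,  1.52501604e+00,  2.21886982e-06,
        1.27541874e+00, -1.45970380e-01]), 'dq': array([-0.00188982,  0.00024783,  0.00023941, -0.00015982, -0.00100172,
       -0.00021817]), 'tau': array([-1.87609367e-03, -4.31251359e+01, -2.44214541e+01,  7.15456414e-02,
        5.61223039e-02, -1.36516101e-04]), 'tool_pos': array([ 156.99722751, -500.5427581 ,  226.04410615]), 'tcp_rot': array([-3.14004244e+00, -2.30050380e-04,  3.03745797e-01]), 'contact_force': array([ 0.27701266, -0.26614817,  0.06752793]), 'moment': array([ 0.00678291, -0.03837118,  0.02546492]), 'finger_force': 0.0, 'grip_width': 91.90984727706703}
scene {'vfov': 52.909864804547475, 'cx': 263.5003533663914, 'cy': 192.66273626867078, 'eye': array([-221.3783731 ,  645.83763847,  842.93573859]), 'rotation': array([-2.23207179, -0.01602096, -2.25527247])}
top {'vfov': 48.8241837374592, 'cx': 253.43767856312033, 'cy': 197.22735866855263, 'eye': array([ 287.69419477,  -14.58669748, 1571.34646332]), 'rotation': array([-2.97817221,  0.01276039, -1.58751346])}
```

View pics/scene0.png

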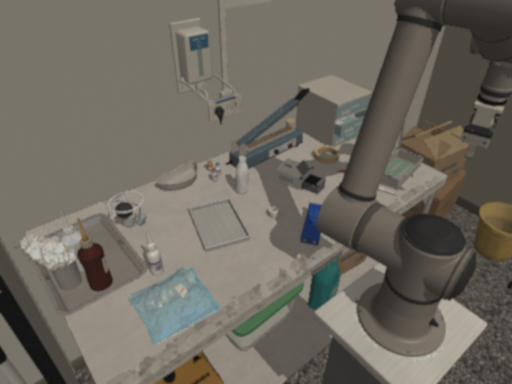

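View pics/top0.png

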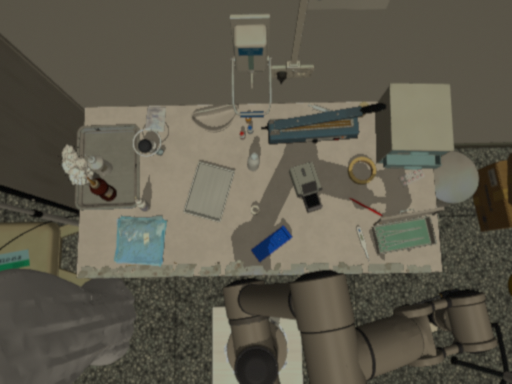

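The pictures show, top view: the white charger with the grey pack near (306,185) and its black button at (312,201), its mouth facing the robot. The small steel tray is at (211,190). Candidates for the pack: grey/black at (312,200), which fits the description; blue block at (271,243), a decoy. Candidates for the tray: empty grey one at (211,190), chosen; large one with bottles at (108,165); green one at (403,236).

```bash
cat > h.py <<'E'
import numpy as np, cv2
from plant import bot
from scipy.spatial.transform import Rotation as R
def cam(n):
    c=bot.get_calibration(n); return (192/np.tan(np.radians(c['vfov']/2)),c['cx'],c['cy'],np.array(c['eye']),R.from_euler('xyz',c['rotation']).as_matrix())
def proj(n,p):
    f,cx,cy,e,M=cam(n); q=M.T@(np.array(p,float)-e); return np.round([cx+f*q[0]/q[2],cy+f*q[1]/q[2]],1)
def ray(n,u,v):
    f,cx,cy,e,M=cam(n); return e,M@np.array([(u-cx)/f,(v-cy)/f,1])
def plane(n,u,v,z):
    e,d=ray(n,u,v); return np.round(e+d*(z-e[2])/d[2],1)
def tri(a,b):
    (e,d),(g,h)=ray('top',*a),ray('scene',*b)
    s=np.linalg.lstsq(np.c_[d,-h],g-e,rcond=None)[0]
    return np.round((e+s[0]*d+g+s[1]*h)/2,1),np.linalg.norm(e+s[0]*d-g-s[1]*h)
E
python3 - <<'E'
from h import *
print(proj('top',bot.get_obs()['tool_pos']),proj('scene',bot.get_obs()['tool_pos']))
t=cv2.imread('pics/top0.png');s=cv2.imread('pics/scene0.png')
a=cv2.resize(t[145:225,270:350],(400,400),interpolation=cv2.INTER_CUBIC)
b=cv2.resize(s[145:205,270:330],(400,400),interpolation=cv2.INTER_CUBIC)
cv2.imwrite('pics/c1.png',np.hstack([a,b]))
for nm,im,(x0,y0,x1,y1) in(('top',t,(270,150,350,225)),('scene',s,(270,150,340,205))):
    m=np.zeros(im.shape[:2],np.uint8); m[y0:y1,x0:x1]=(im[y0:y1,x0:x1].max(2)<60)*255
    for c in cv2.findContours(m,0,2)[0]:
        if cv2.contourArea(c)>20: print(nm,'dark',cv2.minAreaRect(c))
# tray in top
hsv=cv2.cvtColor(t,cv2.COLOR_BGR2HSV); print(hsv[190,211],hsv[190,250],t[190,211],t[190,250])
E
```

```text
[417.7 307.4] [470.9 150.4]
top dark ((309.46917724609375, 199.3321990966797), (17.379724502563477, 17.29696273803711), 65.55604553222656)
top dark ((309.0500183105469, 187.1500244140625), (8.538147926330566, 13.914020538330078), 71.56504821777344)
scene dark ((310.6499938964844, 182.05001831054688), (15.811386108398438, 14.862704277038574), 18.434947967529297)
[ 24  38 136] [ 20  52 148] [116 132 136] [118 138 148]
```

View pics/c1.png

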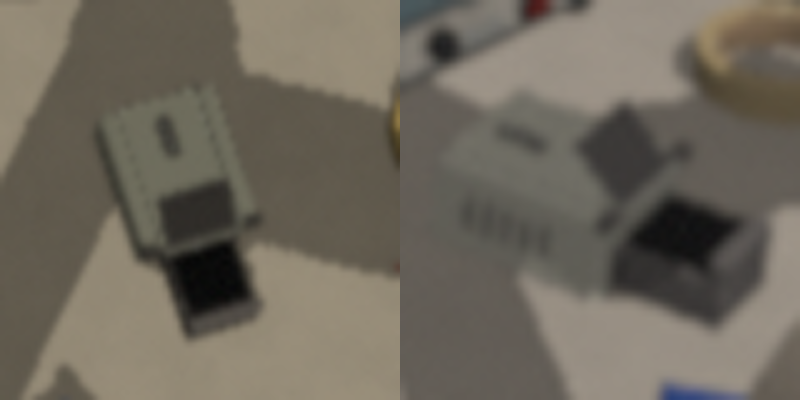

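Crop: the charger's mouth faces down-right in the top view; black button around top crop (213,278), ridge beyond at (225,315), flap leaning back over the roof at (198,212). Grey pack with a black button: right one.

Run:
```python
from h import *
T=lambda x,y:((x+.5)/5-.5+270,(y+.5)/5-.5+145)
S=lambda x,y:((x+.5)/6.6667-.5+270,(y+.5)/6.6667-.5+145)
# button by mask on upscaled crops
for nm,(x0,y0,x1,y1) in(('top',(290,190,330,215)),('scene',(295,165,330,195))):
    im=cv2.imread(f'pics/{nm}0.png')[y0:y1,x0:x1]; k=8
    g=cv2.resize(im.max(2),None,fx=k,fy=k,interpolation=cv2.INTER_CUBIC)
    for th in(35,45):
        m=(g<th).astype(np.uint8); c=max(cv2.findContours(m,0,2)[0],key=cv2.contourArea)
        M=cv2.moments(c); u=(M['m10']/M['m00']+.5)/k-.5+x0; v=(M['m01']/M['m00']+.5)/k-.5+y0
        q=cv2.boxPoints(cv2.minAreaRect(c)); 
        q=[plane(nm,(a+.5)/k-.5+x0,(b+.5)/k-.5+y0,40)[:2] for a,b in q]
        print(nm,th,round(u,1),round(v,1),plane(nm,u,v,40),[ (np.linalg.norm(q[i]-q[i-1]).round(1),np.degrees(np.arctan2(*(q[i]-q[i-1])[::-1])).round(1)) for i in(1,2)],'dark min',g.min())
print('charger roof TL,TR,BR,BL',[plane('top',*T(*p),54) for p in((103,122),(212,86),(256,214),(150,253))])
print('ridge rear L,R',[plane('top',*T(*p),44) for p in((190,312),(257,292))], 'scene', [plane('scene',*S(*p),44) for p in((308,278),(345,225))])
# tray: mask by saturation/brightness edges, scene + top
t=cv2.imread('pics/top0.png')[145:235,170:255]
g=cv2.resize(t,None,fx=6,fy=6,interpolation=cv2.INTER_CUBIC)
s=cv2.imread('pics/scene0.png')[190:260,175:260]
g2=cv2.resize(s,None,fx=5,fy=5,interpolation=cv2.INTER_CUBIC)[:350]
H=max(g.shape[0],g2.shape[0]); o=np.zeros((H,g.shape[1]+g2.shape[1],3),np.uint8); o[:g.shape[0],:g.shape[1]]=g; o[:g2.shape[0],g.shape[1]:]=g2
o=o[:600,:]; print(o.shape); cv2.imwrite('pics/tray.png',cv2.resize(o,None,fx=.8,fy=.8))
```

```text
top 35 311.4 200.1 [ 526.  -211.1   40. ] [(np.float64(48.6), np.float64(-72.9)), (np.float64(44.1), np.float64(-164.5))] dark min 6
top 45 311.2 200.1 [ 525.8 -210.4   40. ] [(np.float64(53.7), np.float64(-73.6)), (np.float64(47.0), np.float64(-165.2))] dark min 6
scene 35 311.8 179.6 [ 522.7 -199.7   40. ] [(np.float64(50.2), np.float64(-56.1)), (np.float64(48.9), np.float64(-163.0))] dark min 16
scene 45 311.7 179.7 [ 522.3 -198.9   40. ] [(np.float64(57.1), np.float64(-56.4)), (np.float64(52.7), np.float64(-163.6))] dark min 16
charger roof TL,TR,BR,BL [array([ 640.7, -136.1,   54. ]), array([ 666.3, -217.1,   54. ]), array([ 569.9, -245.3,   54. ]), array([ 542.5, -167.2,   54. ])]
ridge rear L,R [array([ 500.1, -195.8,   44. ]), array([ 513.9, -245.1,   44. ])] scene [array([ 482.5, -178.5,   44. ]), array([ 503.7, -227.8,   44. ])]
(540, 935, 3)
```

View pics/tray.png

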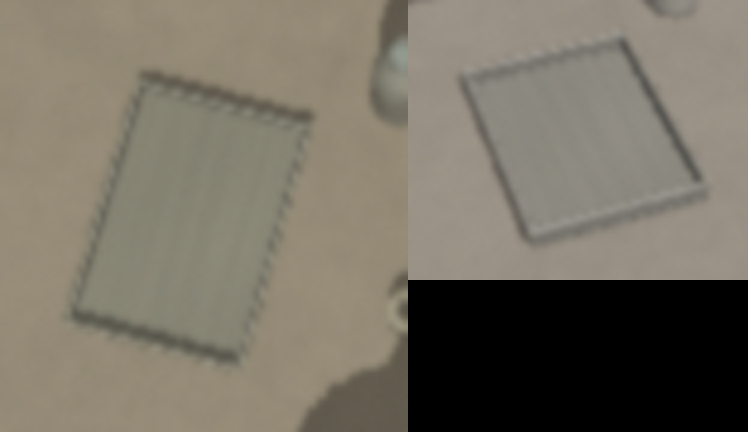

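Tray crop: empty tray, rim corners in the crop at top (143,72), (312,117), (238,360), (70,318) and scene (54,76), (216,40), (298,190), (122,240). Scene and top button estimates differ, so I compare corner-based values, and check the charger and camera against known sizes.

Run:
```python
from h import *
A=lambda x,y:((x+.5)/4.8-.5+170,(y+.5)/4.8-.5+145)
B=lambda x,y:((x+.5)/4-.5+175,(y+.5)/4-.5+190)
S=lambda x,y:((x+.5)/6.6667-.5+270,(y+.5)/6.6667-.5+145)
T=lambda x,y:((x+.5)/5-.5+270,(y+.5)/5-.5+145)
for n,F,c in(('top',A,((143,72),(312,117),(238,360),(70,318))),('scene',B,((54,76),(216,40),(298,190),(122,240)))):
    P=np.array([plane(n,*F(*p),18)[:2] for p in c]); print(n,P.mean(0),[ (round(float(np.linalg.norm(P[i]-P[i-1]))),round(float(np.arctan2(*(P[i]-P[i-1])[::-1])),3)) for i in range(4)])
P=[plane('scene',*S(*p),40) for p in((272,195),(345,225),(308,278),(230,240))]; print('button scene',P,np.mean(P,0))
P=[plane('top',*T(*p),40) for p in((172,258),(235,242),(253,295),(190,312))]; print('button top',P,np.mean(P,0))
# predicted charger features given hypothesis
yaw=.30; b=np.array([525.5,-209.5]); ex=np.array([np.cos(yaw),np.sin(yaw)]); ey=np.array([-ex[1],ex[0]])
mo=b+27*ex; print('mouth',mo)
W=lambda x,y,z:np.r_[mo+x*ex+y*ey,z]
for nm,p in dict(roofBL=(0,45,54),roofBR=(0,-45,54),roofTL=(108,45,54),roofTR=(108,-45,54),flapedge=(30,0,85),ridgeL=(-65,28,44),ridgeR=(-65,-28,44),frontbotL=(-65,28,0),frontbotR=(-65,-28,0)).items():
    a=proj('top',W(*p));c=proj('scene',W(*p)); print(nm,'topcrop',((a-[270,145]+.5)*5).round(),'scenecrop',400+((c-[270,145]+.5)*6.667).round()*[1,1]-[0,400])
```

```text
top [576.5  165.15] [(202, -0.279), (138, -1.856), (199, 2.843), (135, 1.308)]
scene [562.2   176.575] [(199, -0.283), (139, -1.889), (194, 2.853), (138, 1.288)]
button scene [array([ 551.4, -221. ,   40. ]), array([ 507.3, -232.2,   40. ]), array([ 486. , -182.6,   40. ]), array([ 535.5, -173.9,   40. ])] [ 520.05  -202.425   40.   ]
button top [array([ 540.8, -184.6,   40. ]), array([ 551.9, -231.2,   40. ]), array([ 512.3, -242.7,   40. ]), array([ 500.7, -196.3,   40. ])] [ 526.425 -213.7     40.   ]
mouth [ 551.29408521 -201.52095442]
roofBL topcrop [138. 260.] scenecrop [608. 227.]
roofBR topcrop [256. 222.] scenecrop [689. 149.]
roofTL topcrop [ 91. 122.] scenecrop [435. 161.]
roofTR topcrop [207.  85.] scenecrop [519.  87.]
flapedge topcrop [188. 194.] scenecrop [605. 121.]
ridgeL topcrop [189. 338.] scenecrop [732. 269.]
ridgeR topcrop [262. 315.] scenecrop [779. 217.]
frontbotL topcrop [182. 346.] scenecrop [723. 335.]
frontbotR topcrop [253. 323.] scenecrop [770. 283.]
```

Call:
jog_arm:
  targets:
    - {"xyz": [0.4,-0.2,0.1],"spin": 0}
    - {"xyz": [0.6,-0.23,0.1],"spin": 0}
    - {"xyz": [0.6,-0.23,0.1],"spin": 0}
    - {"xyz": [0.6,-0.23,0.1],"spin": 0}
    - {"xyz": [0.6,-0.23,0.1],"spin": 0}
    - {"xyz": [0.6,-0.23,0.1],"spin": 0}
    - {"xyz": [0.6,-0.23,0.1],"spin": 0}
    - {"xyz": [0.6,-0.23,0.1],"spin": 0}
    - {"xyz": [0.5,-0.23,0.1],"spin": 0}
    - {"xyz": [0.2,0,0],"spin": 0}
  gripper: 0

```text
time: 1.35
tool_pos: [513.7, -216.2, 153.6]
tcp_rot: [-3.14, 0.001, 0.307]
contact_force: [-0.7, -1.1, 0.3]
grip_width: 1.0
finger_force: 0.0
```

Run:
```python
from h import *
p=bot.get_obs()['tool_pos']; print(p,bot.get_obs()['tcp_rot'],bot.get_obs()['grip_width'])
o=[]
for n in('top','scene'):
    im=bot.capture(n); cv2.imwrite(f'pics/{n}1.png',im); u,v=proj(n,p); print(n,u,v)
    x0,y0=int(u)-32,int(v)-32; print(x0,y0)
    g=cv2.resize(im[y0:y0+64,x0:x0+64],(384,384),interpolation=cv2.INTER_CUBIC)
    c=(int((u-x0+.5)*6),int((v-y0+.5)*6)); cv2.drawMarker(g,c,(0,0,255),cv2.MARKER_CROSS,16,1); o.append(g)
cv2.imwrite('pics/tip.png',np.hstack(o))
```

```text
[ 513.6745921  -216.19954043  153.63855207] [-3.13979680e+00  1.39077467e-03  3.06805415e-01] 1.036200568171526
top 317.1 198.4
285 166
scene 320.3 151.9
288 119
```

View pics/tip.png

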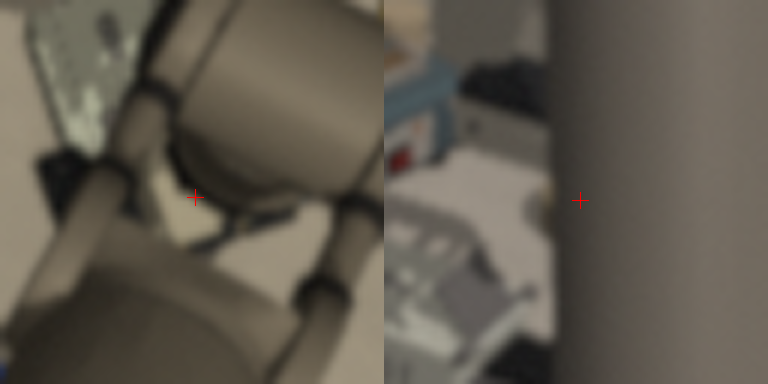

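The arm hides the tip in both views here; the start pictures show the gripper, so I check the calibration there.

Run:
```python
from h import *
p=np.array([157.0,-500.5,226.0]); yaw=.3037
o=[]
ty=np.array([np.sin(yaw),-np.cos(yaw),0])
for n in('top','scene'):
    im=cv2.imread(f'pics/{n}0.png'); u,v=proj(n,p); x0,y0=int(u)-32,int(v)-32
    print(x0,y0)
    g=cv2.resize(im[y0:y0+64,x0:x0+64],(384,384),interpolation=cv2.INTER_CUBIC)
    for q in(p,p+46*ty,p-46*ty,p+65*ty,p-65*ty):
        u,v=proj(n,q); cv2.drawMarker(g,(int((u-x0+.5)*6),int((v-y0+.5)*6)),(0,0,255),cv2.MARKER_CROSS,10,1)
    o.append(g)
cv2.imwrite('pics/tip0.png',np.hstack(o))
```

```text
385 275
438 118
```

View pics/tip0.png

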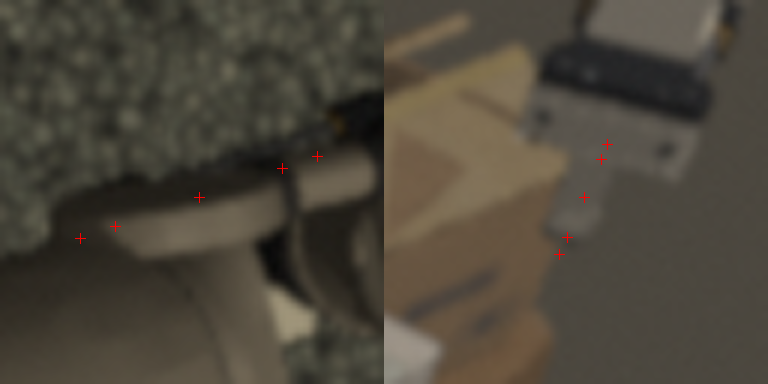

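Call:
jog_arm:
  targets:
    - {"xyz": [0.06,-0.06,0.2],"spin": 0}
    - {"xyz": [0,0,0.4],"spin": 0}
    - {"xyz": [0,0,0.4],"spin": 0}
    - {"xyz": [0,0,0.2],"spin": 0}
    - {"xyz": [0,0,0.05],"spin": 0}
    - {"xyz": [0,0,0.05],"spin": 0}
    - {"xyz": [0,0,0],"spin": 0}
    - {"xyz": [0,0,0.025],"spin": 0}
    - {"xyz": [0,0,0],"spin": 0}
    - {"xyz": [0,0,0],"spin": 0}

```text
time: 2.7
tool_pos: [516.1, -212.4, 48.9]
tcp_rot: [3.141, -0.0, 0.304]
contact_force: [1.0, 0.5, 0.4]
grip_width: 0.5
finger_force: 0.0
```

Call:
jog_arm:
  targets:
    - {"xyz": [0,0,0.05],"spin": 0}
    - {"xyz": [0,0,0.025],"spin": 0}
    - {"xyz": [0,0,0.025],"spin": 0}
    - {"xyz": [0,0,0.025],"spin": 0}
    - {"xyz": [0,0,0],"spin": 0}
    - {"xyz": [0,0,0],"spin": 0}
    - {"xyz": [0,0,0],"spin": 0}
    - {"xyz": [0,0,0],"spin": 0}
    - {"xyz": [0,0,0],"spin": 0}
    - {"xyz": [0,0,0],"spin": 0}

```text
time: 3.95
tool_pos: [516.0, -212.4, 38.7]
tcp_rot: [3.142, 0.0, 0.304]
contact_force: [-2.2, 0.9, 3.6]
grip_width: 0.6
finger_force: 1.6
```

Call:
jog_arm:
  targets:
    - {"xyz": [0,0,0.025],"spin": 0}
    - {"xyz": [0,0,0.025],"spin": 0}
    - {"xyz": [0,0,0.025],"spin": 0}
    - {"xyz": [0,0,0.025],"spin": 0}
    - {"xyz": [0,0,0.01],"spin": 0}
    - {"xyz": [0,0,0],"spin": 0}
    - {"xyz": [0,0,0],"spin": 0}
    - {"xyz": [0,0,0],"spin": 0}
    - {"xyz": [0,0,0],"spin": 0}
    - {"xyz": [0,0,0],"spin": 0}

```text
time: 5.2
tool_pos: [516.0, -212.4, 31.1]
tcp_rot: [3.141, -0.0, 0.304]
contact_force: [-3.9, 2.2, 14.8]
grip_width: 0.4
finger_force: 7.4
```

Call:
jog_arm:
  targets:
    - {"xyz": [-0.04,0,0],"spin": 0}
    - {"xyz": [-0.05,0,0],"spin": 0}
    - {"xyz": [-0.05,0,0],"spin": 0}
    - {"xyz": [-0.05,0,0],"spin": 0}
    - {"xyz": [-0.05,0,0],"spin": 0}
    - {"xyz": [-0.05,0,0],"spin": 0}
    - {"xyz": [-0.05,0,0],"spin": 0}
    - {"xyz": [-0.05,0,0],"spin": 0}
    - {"xyz": [0,0,0],"spin": 0}
    - {"xyz": [0,0,0],"spin": 0}

```text
time: 6.45
tool_pos: [488.8, -222.9, 31.2]
tcp_rot: [3.137, -0.005, 0.303]
contact_force: [3.8, 0.5, 7.8]
grip_width: 0.4
finger_force: 4.9
```

Call:
jog_arm:
  targets:
    - {"xyz": [-0.08,0,0.01],"spin": 0}
    - {"xyz": [-0.1,0,0],"spin": 0}
    - {"xyz": [-0.1,0,0],"spin": 0}
    - {"xyz": [-0.1,0,0],"spin": 0}
    - {"xyz": [-0.1,0,0],"spin": 0}
    - {"xyz": [-0.1,0,0],"spin": 0}
    - {"xyz": [-0.1,0,0],"spin": 0}
    - {"xyz": [-0.1,0,0],"spin": 0}
    - {"xyz": [-0.05,0,0],"spin": 0}
    - {"xyz": [0,0,0],"spin": 0}

```text
time: 7.7
tool_pos: [426.4, -243.7, 31.1]
tcp_rot: [3.134, -0.006, 0.303]
contact_force: [5.8, 1.2, 13.8]
grip_width: 0.2
finger_force: 7.3
```

Call:
jog_arm:
  targets:
    - {"xyz": [-0.1,0,0],"spin": 0}
    - {"xyz": [-0.1,0,0],"spin": 0}
    - {"xyz": [-0.1,0,0],"spin": 0}
    - {"xyz": [-0.08,0,0],"spin": 0}
    - {"xyz": [0,0,0],"spin": 0}
    - {"xyz": [0.03,0,0],"spin": 0}
    - {"xyz": [0,0,-0.2],"spin": 0}
    - {"xyz": [0,0,-0.5],"spin": 0}
    - {"xyz": [0,0,-0.5],"spin": 0}
    - {"xyz": [0,0,-0.5],"spin": 0}

```text
time: 8.95
tool_pos: [396.2, -250.1, 166.1]
tcp_rot: [3.141, -0.0, 0.304]
contact_force: [0.3, -0.3, 0.6]
grip_width: 0.4
finger_force: 0.0
```

Call:
jog_arm:
  targets:
    - {"xyz": [-0.2,0.3,-0.7],"spin": 0}
    - {"xyz": [-0.2,0.7,0],"spin": 0}
    - {"xyz": [-0.2,0.7,0],"spin": 0}
    - {"xyz": [-0.2,0.7,0],"spin": 0}
    - {"xyz": [0,0.5,0],"spin": 0}
    - {"xyz": [0,0,0],"spin": 0}
    - {"xyz": [0,0,0],"spin": 0}
    - {"xyz": [0,0,0],"spin": 0}
    - {"xyz": [0,0,0],"spin": 0}
    - {"xyz": [0,0,0],"spin": 0}
  gripper: 100

```text
time: 10.2
tool_pos: [404.6, -489.8, 221.2]
tcp_rot: [3.141, -0.0, 0.304]
contact_force: [-0.2, -0.3, 0.1]
grip_width: 90.8
finger_force: 0.0
```

Run:
```python
from h import *
o=[]
for n,(x0,y0) in(('top',(250,150)),('scene',(250,130))):
    im=bot.capture(n); cv2.imwrite(f'pics/{n}2.png',im); o.append(cv2.resize(im[y0:y0+95,x0:x0+95],(400,400),interpolation=cv2.INTER_CUBIC))
cv2.imwrite('pics/c2.png',np.hstack(o))
```

```text
(no output)
```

View pics/c2.png

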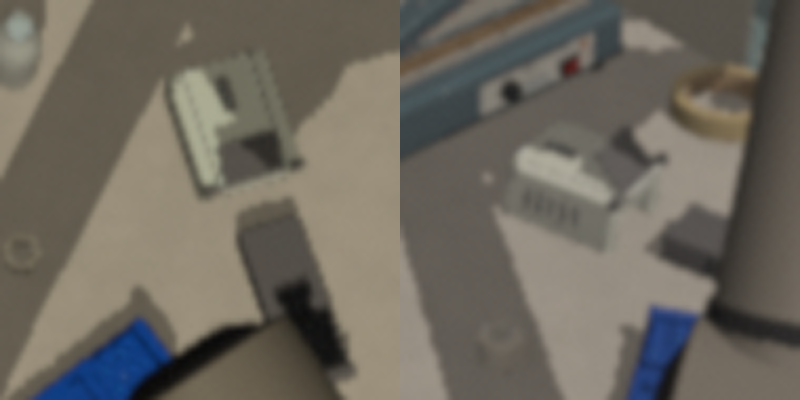

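The picture shows the pack drawn clear of the bay (top crop, body from (268,210) down to the arm), still parallel to the charger, and the flap still leaning back.

Run:
```python
from h import *
k=400/95
T=lambda x,y:((x+.5)/k-.5+250,(y+.5)/k-.5+150)
yaw=.304; ex=np.array([np.cos(yaw),np.sin(yaw)]); ey=np.array([-ex[1],ex[0]]); f=np.array([394,-251])
for nm,p in dict(mid=(284,268),backL=(240,218),backR=(295,203),Le=(268,320),Re=(328,300)).items():
    P=plane('top',*T(*p),30); d=P[:2]-f; print(nm,P,'along',d@ex,'lat',d@ey)
for n in('top','scene'): print(n,proj(n,(0,0,0)))
```

```text
mid [ 478.2 -231.2   30. ] along 86.26607366011581 lat -6.312252788622502
backL [ 522.9 -194.7   30. ] along 139.84231423093215 lat 15.133643002833994
backR [ 535.3 -243.2   30. ] along 137.1557840176223 lat -34.85428109302112
Le [ 433.2 -215.5   30. ] along 48.02909416431527 lat 22.13811450316706
Re [ 449.6 -268.2   30. ] along 47.90192647735309 lat -33.05458273459613
top [256.3 349.1]
scene [400.2 316.3]
```

Call:
jog_arm:
  targets:
    - {"xyz": [0.24,-0.48,0],"spin": 0}
    - {"xyz": [0.24,-0.48,0],"spin": 0}
    - {"xyz": [0.24,-0.48,0],"spin": 0}
    - {"xyz": [0.24,-0.48,0],"spin": 0}
    - {"xyz": [0.24,-0.48,0],"spin": 0}
    - {"xyz": [0.24,-0.48,0.2],"spin": 0}
    - {"xyz": [0,0,0.4],"spin": 0}
    - {"xyz": [0,0,0.5],"spin": 0}
    - {"xyz": [0,0,0.4],"spin": 0}
    - {"xyz": [0,0,0],"spin": 0}

```text
time: 11.55
tool_pos: [444.3, -235.0, 99.0]
tcp_rot: [-3.138, 0.003, 0.304]
contact_force: [-0.1, 0.4, 0.7]
grip_width: 91.9
finger_force: 0.0
```

Call:
jog_arm:
  targets:
    - {"xyz": [0,0,0.15],"spin": 0}
    - {"xyz": [0,0,0.2],"spin": 0}
    - {"xyz": [0,0,0.2],"spin": 0}
    - {"xyz": [0,0,0.1],"spin": 0}
    - {"xyz": [0,0,0.1],"spin": 0}
    - {"xyz": [0,0,0.1],"spin": 0}
    - {"xyz": [0,0,0.1],"spin": 0}
    - {"xyz": [0,0,0.05],"spin": 0}
    - {"xyz": [0,0,0],"spin": 0}
    - {"xyz": [0,0,0],"spin": 0}

```text
time: 12.8
tool_pos: [445.7, -236.1, 20.9]
tcp_rot: [3.141, -0.0, 0.304]
contact_force: [0.3, 0.7, 0.3]
grip_width: 91.7
finger_force: 0.0
```

Straddling with no contact. Down the rest and close.

Call:
jog_arm:
  targets:
    - {"xyz": [0,0,0.1],"spin": 0}
    - {"xyz": [0,0,0.08],"spin": 0}
    - {"xyz": [0,0,0],"spin": 0}
    - {"xyz": [0,0,0],"spin": 0}
    - {"xyz": [0,0,0],"spin": 0}
    - {"xyz": [0,0,0],"spin": 0}
    - {"xyz": [0,0,0],"spin": 0}
    - {"xyz": [0,0,0],"spin": 0}
    - {"xyz": [0,0,0],"spin": 0}
    - {"xyz": [0,0,0],"spin": 0}

```text
time: 14.05
tool_pos: [445.5, -236.0, 6.3]
tcp_rot: [3.142, 0.0, 0.304]
contact_force: [-1.0, 0.1, -0.2]
grip_width: 91.9
finger_force: 0.0
```

Call:
jog_arm:
  targets:
    - {"xyz": [0,0,0],"spin": 0}
    - {"xyz": [0,0,0],"spin": 0}
    - {"xyz": [0,0,0],"spin": 0}
    - {"xyz": [0,0,0],"spin": 0}
    - {"xyz": [0,0,0],"spin": 0}
    - {"xyz": [0,0,0],"spin": 0}
    - {"xyz": [0,0,-0.02],"spin": 0}
    - {"xyz": [0,0,-0.05],"spin": 0}
    - {"xyz": [0,0,-0.1],"spin": 0}
    - {"xyz": [0,0,0],"spin": 0}
  gripper: 40

```text
time: 15.3
tool_pos: [446.0, -236.2, 20.7]
tcp_rot: [3.14, -0.001, 0.304]
contact_force: [0.8, 0.5, -3.4]
grip_width: 55.7
finger_force: 30.0
```

Call:
jog_arm:
  targets:
    - {"xyz": [0,0,-0.3],"spin": 0}
    - {"xyz": [0,0,-0.5],"spin": 0}
    - {"xyz": [0,0,-0.4],"spin": 0}
    - {"xyz": [0.15,-0.25,0],"spin": 0}
    - {"xyz": [0.33,-0.5,0],"spin": 0}
    - {"xyz": [0.33,-0.5,0],"spin": 0}
    - {"xyz": [0.33,-0.5,0],"spin": 0}
    - {"xyz": [0.33,-0.5,0],"spin": 0}
    - {"xyz": [0.33,-0.5,0],"spin": 0}
    - {"xyz": [0.33,-0.5,0],"spin": 0}

```text
time: 16.55
tool_pos: [530.5, 64.7, 115.9]
tcp_rot: [3.141, 0.0, 0.304]
contact_force: [0.8, -0.5, -2.4]
grip_width: 55.7
finger_force: 30.0
```

Call:
jog_arm:
  targets:
    - {"xyz": [0.33,-0.5,0],"spin": 0}
    - {"xyz": [0.32,-0.47,0],"spin": 0}
    - {"xyz": [0.15,-0.22,0],"spin": 0}
    - {"xyz": [0,0,0],"spin": 0.97}
    - {"xyz": [0,0,0],"spin": 0.97}
    - {"xyz": [0,0,0],"spin": 0.97}
    - {"xyz": [0,0,0],"spin": 0.97}
    - {"xyz": [0,0,0],"spin": 0.97}
    - {"xyz": [0,0,0],"spin": 0.97}
    - {"xyz": [0,0,0],"spin": 0}

```text
time: 17.8
tool_pos: [562.7, 172.4, 115.7]
tcp_rot: [3.141, 0.001, -0.278]
contact_force: [-0.8, -0.2, -2.7]
grip_width: 55.8
finger_force: 30.0
```

Run:
```python
from h import *
o=[]
for n,(x0,y0) in(('top',(165,140)),('scene',(165,150))):
    im=bot.capture(n); cv2.imwrite(f'pics/{n}3.png',im); o.append(cv2.resize(im[y0:y0+110,x0:x0+110],(400,400),interpolation=cv2.INTER_CUBIC))
cv2.imwrite('pics/c3.png',np.hstack(o)); print(bot.get_obs()['finger_force'])
```

```text
29.999230206012726
```

View pics/c3.png

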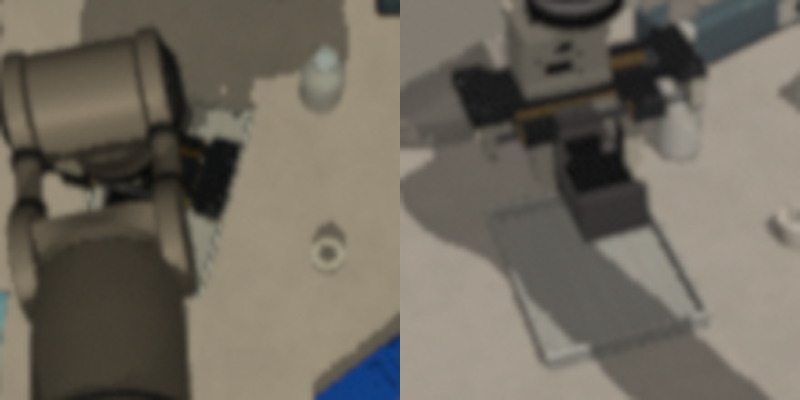

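The scene view shows the pack level in the gripper above the tray (front bottom edge at scene crop (187,240)–(247,222)). I check that against where the tool pose puts it, to fix the scene camera's offset.

Run:
```python
from h import *
k=400/110; yaw=-.278; ex=np.array([np.cos(yaw),np.sin(yaw)]); ey=np.array([-ex[1],ex[0]]); c=np.array([562.7,172.4])
S=lambda x,y:((x+.5)/k-.5+165,(y+.5)/k-.5+150)
for p,q in(((187,240),(-75,28)),((247,222),(-75,-28))):
    P=plane('scene',*S(*p),109.4)[:2]; E=c+q[0]*ex+q[1]*ey; print('obs',P,'expected',E,'diff',P-E)
B=lambda x,y:((x+.5)/4-.5+175,(y+.5)/4-.5+190)
# tray corners here
print('tray now',[plane('scene',*S(*p),18) for p in((93,215),(147,362),(305,320))])
```

```text
obs [502.4 215.6] expected [498.26365658 219.90744833] diff [ 4.13634342 -4.30744833]
obs [490.9 165.8] expected [482.89540935 166.05749961] diff [ 8.00459065 -0.25749961]
tray now [array([673.5, 209.7,  18. ]), array([488.6, 269.6,  18. ]), array([448., 141.,  18.])]
```

Call:
jog_arm:
  targets:
    - {"xyz": [-0.06,-0.03,0.15],"spin": 0}
    - {"xyz": [0,0,0.3],"spin": 0}
    - {"xyz": [0,0,0.3],"spin": 0}
    - {"xyz": [0,0,0.2],"spin": 0}
    - {"xyz": [0,0,0.1],"spin": 0}
    - {"xyz": [0,0,0.1],"spin": 0}
    - {"xyz": [0,0,0.05],"spin": 0}
    - {"xyz": [0,0,0.05],"spin": 0}
    - {"xyz": [0,0,0],"spin": 0}
    - {"xyz": [0,0,0],"spin": 0}

```text
time: 19.15
tool_pos: [559.2, 176.8, 16.1]
tcp_rot: [-3.141, -0.001, -0.278]
contact_force: [-0.0, -0.0, -2.4]
grip_width: 55.6
finger_force: 30.0
```

Call:
jog_arm:
  targets:
    - {"xyz": [0,0,0.03],"spin": 0}
    - {"xyz": [0,0,0.02],"spin": 0}
    - {"xyz": [0,0,0.02],"spin": 0}
    - {"xyz": [0,0,0.0125],"spin": 0}
    - {"xyz": [0,0,0.005],"spin": 0}
    - {"xyz": [0,0,0],"spin": 0}
    - {"xyz": [0,0,0],"spin": 0}
    - {"xyz": [0,0,0],"spin": 0}
    - {"xyz": [0,0,0],"spin": 0}
    - {"xyz": [0,0,0],"spin": 0}

```text
time: 20.4
tool_pos: [558.9, 176.7, 9.3]
tcp_rot: [3.141, -0.0, -0.278]
contact_force: [-3.5, -0.4, 5.6]
grip_width: 55.9
finger_force: 30.0
```

Contact with the tray floor. Open modestly and lift.

Call:
jog_arm:
  targets:
    - {"xyz": [0,0,0],"spin": 0}
    - {"xyz": [0,0,0],"spin": 0}
    - {"xyz": [0,0,0],"spin": 0}
    - {"xyz": [0,0,0],"spin": 0}
    - {"xyz": [0,0,-0.1],"spin": 0}
    - {"xyz": [0,0,-0.3],"spin": 0}
    - {"xyz": [0,0,-0.5],"spin": 0}
    - {"xyz": [0,0,-0.5],"spin": 0}
    - {"xyz": [0,0,-0.5],"spin": 0}
    - {"xyz": [0,0,0],"spin": 0}
  gripper: 76

```text
time: 21.65
tool_pos: [561.0, 177.1, 165.0]
tcp_rot: [-3.138, -0.007, -0.278]
contact_force: [0.3, -0.5, -0.4]
grip_width: 69.6
finger_force: 0.0
```

Call:
jog_arm:
  targets:
    - {"xyz": [0.1,0.25,0],"spin": 0}
    - {"xyz": [0.22,0.52,0],"spin": 0}
    - {"xyz": [0.22,0.52,0],"spin": 0}
    - {"xyz": [0.22,0.52,0],"spin": 0}
    - {"xyz": [0.22,0.52,0],"spin": 0}
    - {"xyz": [0.22,0.52,0],"spin": 0}
    - {"xyz": [0.22,0.52,0],"spin": 0}
    - {"xyz": [0.22,0.52,0],"spin": 0}
    - {"xyz": [0.12,0.25,0],"spin": 0}
    - {"xyz": [0,0,0],"spin": 0}
  gripper: 0

```text
time: 22.9
tool_pos: [602.7, -181.8, 159.6]
tcp_rot: [-3.141, 0.002, -0.281]
contact_force: [-0.0, 1.0, -0.2]
grip_width: 0.4
finger_force: 0.0
```

Call:
jog_arm:
  targets:
    - {"xyz": [0,0,0],"spin": -0.97}
    - {"xyz": [0,0,0],"spin": -0.97}
    - {"xyz": [0,0,0],"spin": -0.97}
    - {"xyz": [0,0,0],"spin": -0.97}
    - {"xyz": [0,0,0],"spin": -0.97}
    - {"xyz": [0,0,0],"spin": -0.97}
    - {"xyz": [0,0,0.2],"spin": 0}
    - {"xyz": [0,0,0.2],"spin": 0}
    - {"xyz": [0,0,0],"spin": 0}
    - {"xyz": [0,0,0],"spin": 0}

```text
time: 24.15
tool_pos: [603.4, -180.3, 128.7]
tcp_rot: [-3.141, 0.0, 0.303]
contact_force: [0.2, 0.2, -0.9]
grip_width: 0.0
finger_force: 0.0
```

Run:
```python
from h import *
im=bot.capture('scene'); cv2.imwrite('pics/scene4.png',im)
p=bot.get_obs()['tool_pos']; print(p,proj('scene',p))
a=cv2.resize(im[150:250,180:280],(400,400),interpolation=cv2.INTER_CUBIC)
b=cv2.resize(im[120:200,250:330],(400,400),interpolation=cv2.INTER_CUBIC)
cv2.imwrite('pics/c4.png',np.hstack([a,b]))
```

```text
[ 603.63947991 -180.5064449   129.09376527] [294.  150.4]
```

View pics/c4.png

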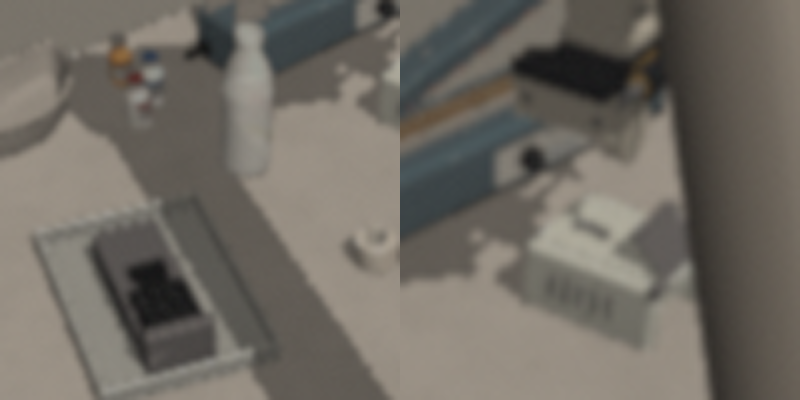

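The pack lies flat, button up, inside the tray, and the fingertip's projection matches the scene view. Lower behind the flap and sweep it forward.

Call:
jog_arm:
  targets:
    - {"xyz": [0,0,0.2],"spin": 0}
    - {"xyz": [0,0,0.3],"spin": 0}
    - {"xyz": [0,0,0.2],"spin": 0}
    - {"xyz": [0,0,0.08],"spin": 0}
    - {"xyz": [0,0,0],"spin": 0}
    - {"xyz": [0,0,0],"spin": 0}
    - {"xyz": [-0.06,0,0],"spin": 0}
    - {"xyz": [-0.06,0,0],"spin": 0}
    - {"xyz": [-0.06,0,0],"spin": 0}
    - {"xyz": [0,0,0],"spin": 0}

```text
time: 25.45
tool_pos: [589.3, -185.0, 66.6]
tcp_rot: [3.141, 0.0, 0.303]
contact_force: [-0.1, -0.0, -0.2]
grip_width: 0.4
finger_force: 0.0
```

Call:
jog_arm:
  targets:
    - {"xyz": [-0.06,0,0],"spin": 0}
    - {"xyz": [-0.08,0,0],"spin": 0}
    - {"xyz": [-0.08,0,0],"spin": 0}
    - {"xyz": [-0.08,0,0],"spin": 0}
    - {"xyz": [-0.08,0,0],"spin": 0}
    - {"xyz": [-0.08,0,0],"spin": 0}
    - {"xyz": [-0.08,0,0],"spin": 0}
    - {"xyz": [-0.08,0,0],"spin": 0}
    - {"xyz": [-0.08,0,0],"spin": 0}
    - {"xyz": [-0.08,0,0],"spin": 0}

```text
time: 26.7
tool_pos: [529.7, -203.5, 66.5]
tcp_rot: [3.142, 0.0, 0.304]
contact_force: [-0.2, 0.8, 0.0]
grip_width: 0.5
finger_force: 0.0
```

Past the hinge; continue a bit, then retreat up and aside, and look.

Call:
jog_arm:
  targets:
    - {"xyz": [-0.1,0,0],"spin": 0}
    - {"xyz": [-0.1,0,0],"spin": 0}
    - {"xyz": [0,0,-0.3],"spin": 0}
    - {"xyz": [0,0,-0.5],"spin": 0}
    - {"xyz": [0,0.4,-0.5],"spin": 0}
    - {"xyz": [-0.2,0.6,0],"spin": 0}
    - {"xyz": [-0.2,0.7,0],"spin": 0}
    - {"xyz": [-0.2,0.7,0],"spin": 0}
    - {"xyz": [0,0.5,0],"spin": 0}
    - {"xyz": [0,0,0],"spin": 0}

```text
time: 27.95
tool_pos: [537.5, -446.6, 169.1]
tcp_rot: [-3.141, 0.0, 0.301]
contact_force: [0.1, -0.3, 0.4]
grip_width: 0.1
finger_force: 0.0
```

Run:
```python
from h import *
im=bot.capture('scene'); t=bot.capture('top'); cv2.imwrite('pics/scene5.png',im)
a=cv2.resize(t[140:220,270:350],(400,400),interpolation=cv2.INTER_CUBIC)
b=cv2.resize(im[120:220,235:335],(400,400),interpolation=cv2.INTER_CUBIC)
cv2.imwrite('pics/c5.png',np.hstack([a,b]))
```

```text
(no output)
```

View pics/c5.png

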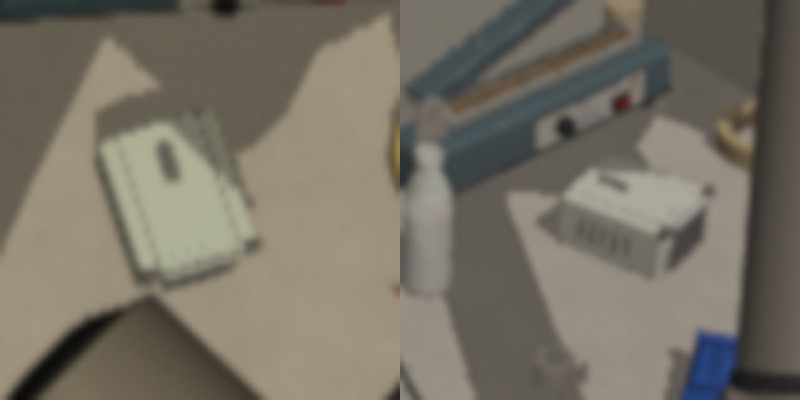

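The flap is off the roof and hangs over the mouth (grey face at scene crop (685,240)); the pack is in the tray and the arm is clear.

```bash
python3 -c "
from plant import bot
print(bot.close_job())"
```

```text
the job is handed in; nothing more can be done
None
```

I drew the pack out with its button held down, set it flat and button-up in the small steel tray, swung the charger's flap shut and handed the job in at about 28 s; the bystanders were not touched, as far as the forces and camera views show.

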